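# Open the top half of the split cupboard door

### The arm

A 7-joint arm with a two-finger parallel gripper is mounted at the origin on a cart in front of the work surface, level with it; the furniture and walls round the work are solid. World frame = base frame: x ahead of the robot, y to its left, z up, the work surface at z = 0. Lengths are in mm, angles in rad, forces in N, time in s.
With the tool pointing down it reaches from about 400 to 875 mm from the base axis. Payload 4.4 kg.
Tool frame: the origin (TCP) lies midway between the tips of the shut fingers; the grasp point (between the pads) lies 19 mm behind it; z points along the fingers, y is the line along which they close (so a half turn about z gives the same grasp; the last joint's range is limited). The gripper opens to 85 mm and grips with 20 to 120 N. Pads are 22 mm wide; open, the fingers measure 114 mm over their backs; the gripper's body (76 mm by 85 mm) begins 54 mm behind the grasp point. The pads swing forward as they close: fully open they stand 13 mm farther back than shut.
Start: joints at [-1.372, 0.628, 0.038, 1.517, -0.027, 0.996, -0.02], TCP at [170.091, 627.365, 231.313] pointing down, gripper open.
Joint ranges: [-3.06, 3.06], [-0.37, 2.12], [-1.25, 1.32], [0.18, 2.47], [-1.1, 4.24], [0.23, 1.98], [-2.94, 2.94]. Speed limits (rad/s): [2.57, 2.57, 3.14, 3.14, 3.14, 3.14, 3.14].

### API

Orientations are given as [roll, pitch, yaw] about the fixed x, y, z axes, in that order (R = Rz(yaw) Ry(pitch) Rx(roll)).
In Python, from cell import read_state, get_image, finish_job gives the robot as it stands.
- The arm moves only by the tool send_rows, never from a script. Its argument "series" is a list of rows, each an object of numbers: "ax", "ay", "az": the turn, a rotation vector about the tool's x, y, z in rad; "dx", "dy", "dz": the shift along the tool's x, y, z in cm; "hand": the closure, from 0 (fully open) to 1 (shut). In form: [{"ax": .., "ay": .., "az": .., "dx": .., "dy": .., "dz": .., "hand": ..}, ...]. A call has 1 to 10 rows; each row is the pose to reach, as a shift and turn from the pose commanded when the call began, along the tool's axes at that moment; what a row does not reach only later rows make up. A row lasts 1/10 s, in which the tool goes at most 50 mm and 8.59 degrees, less where a joint would pass 70% of its speed; a pose out of reach is approached as far as the arm can. A call with a gripper value outside its range is refused whole. The fingers move at their own pace and stop on an object; the grip force is fixed at half the most. Time passes only in rows, so rows that repeat a pose let the fingers close. It gives the time, the measured TCP pose, the force, the opening and the grip force at its end, in the units of the state.
- read_state(): the state, without advancing time (a new reading comes with each control period).
- get_image(name): name is "scene" or "top" or "wrist"; returns a dict with "pixels" (384x512x3 uint8, red, green, blue), "mtx" (3x3 intrinsics, pixels), "k1" (the pictures are not rectified: a ray, as slopes to the right and down, at radius r is drawn at 1 + k1 r^2 times it, then the intrinsics apply), "R" (3x3) and "t" (3): a world point X has camera coordinates R X + t. Camera axes: x right, y down, z forward; pixel columns grow to the right and rows downward; lengths in mm; the calibration is good to about 2 mm. A picture is of the moment at which its call begins. There is no depth.
- finish_job(): hands the job in; it is judged then, once.
The state is a dict: "clock": time; "qpos": joint angles; "qd": joint speeds; "tau": joint torques, N m; "eef_pos": TCP position; "tool_rot": TCP orientation; "force": force on the tool from outside, world axes, zero at the start; "torque": the same for the moment, N m; "width": finger opening in mm; "gripper_force": force on a finger pad.
Only numpy, scipy, OpenCV 4.12 (cv2) and the standard library are available. Lean on these libraries where they do the work, as an engineer would, in place of code of your own. Each camera call takes 0.05 s, during which the arm holds its last target. There are 200 camera calls.

### The job

Swing the top half of the little plywood cupboard's split door wide open, about square to the cupboard front or further, so that the stock on the upper shelf can be reached. Leave the bottom half of the door shut and its bolt shot home, and let go of the door.

Things in the scene. Friction and masses are not known exactly. Their poses are not given: they have to be found in the camera images.
- cupboard: Fixed plywood cupboard, 150 deep x 220 wide x 230 high (mm), with a split door of two leaves, one above the other, inset in its front. Origin: centre of its underside, on the bench. x runs from front to back (door front at x = -75), y to the left as seen facing the door, z up. Both leaves hang on one upright hinge line at x = -77, y = +97 and are 191 wide from it, 12 thick.
- top_leaf (a joint): Top leaf (z 122-216), rad: 0 shut, grows as it swings out to -x and left; 1.57 square to the front, stop 1.9. Starts 0 to 0.2. About 1 N at the handle; stays where left, no catch. Handle: upright steel bar 12 thick, z 140 to 206 (topmost metal 212), on stand-offs at both ends; when shut its axis is at cupboard x = -120, y = -63, i.e. 160 along the leaf from the hinge, 39 clear behind the bar.
- bottom_leaf (a joint): Bottom leaf (z 14-117), a pale ledge projecting 12 mm along its top edge; value in rad: 0 shut, grows as it opens the same way; held shut by its bolt, with about 0.02 rad of play. It has a shorter handle of the same kind right below the top one, z 30 to 66 mm.
- bolt (a joint): Steel barrel bolt on the bottom leaf's front at z = 92 mm, near its right edge, projecting 32 mm from the door; travel in m: 0 shot home into the keeper on the cupboard's right side, 0.03 fully drawn (to the left).

How it is judged (in metres and radians):
At the end, for the whole second after the job is handed in: The top leaf stands open by more than 1.2 rad (69 degrees) and at rest; the bottom leaf is shut to within 0.05 rad and its bolt is home to within 8 mm (value of joint top_leaf above 1.2 rad and velocity of joint top_leaf below 0.1 rad/s and value of joint bottom_leaf below 0.05 rad and value of joint bolt below 0.008 m); the robot touches nothing.
It fails at once if the bottom leaf's bolt is drawn by more than 12 mm (value of joint bolt above 0.012 m).
It fails at once if the bottom leaf is opened by more than 0.1 rad (value of joint bottom_leaf above 0.1 rad).
It also fails if it takes over 35 s, if anything falls off the work surface, if the arm or the gripper's body presses on something with over 40 N, if the wrist force passes 120 N, or if a joint passes its speed limit or range.

## Working session

There is one attempt and no reset: what is moved stays moved. The work goes in short steps, Python scripts to look and compute and a tool call to move; the robot and the scene stay as the last step left them, time stands still between calls to the robot, and variables do not carry over. Pictures are saved under pics/ and viewed, at most 10 in all, crops included, and the job is handed in when it is done.

Besides the shell and the picture viewer there is one more tool, called after "Request:" as name(argument=value, ...) on one line, values as JSON. send_rows: Moves the arm, as the interface text tells. Its arguments: {"type":"object","properties":{"series":{"type":"array","items":{"type":"object","properties":{"ax":{"type":"number"},"ay":{"type":"number"},"az":{"type":"number"},"dx":{"type":"number"},"dy":{"type":"number"},"dz":{"type":"number"},"hand":{"type":"number"}}}}},"required":["series"]}

```bash
mkdir -p pics; python3 - <<'E'
from cell import *
import cv2,numpy as np
print(read_state())
for n in("scene","top"):
    g=get_image(n); cv2.imwrite(f"pics/{n}0.png",g["pixels"][:,:,::-1])
    print(n,g["mtx"],g["k1"],g["R"],g["t"])
E
```

```text
{'clock': 0.0, 'qpos': array([-1.37179544,  0.62934734,  0.03840461,  1.51838569, -0.02698853,
        0.99630826, -0.0199987 ]), 'qd': array([-0.0014947 ,  0.000315  , -0.00050268,  0.00061902, -0.00085778,
       -0.00035217,  0.00096069]), 'tau': array([ 7.39585848e-04, -5.63405156e+01,  1.22640911e+00, -1.93440181e+01,
        1.10477814e-02,  1.06668868e-02, -9.02143086e-06]), 'eef_pos': array([169.90353879, 626.73929184, 230.38197264]), 'tool_rot': array([-3.13966094e+00,  1.37194983e-05,  2.87682913e+00]), 'force': array([ 1.0065824 , -1.17432862,  0.00368199]), 'torque': array([ 0.02993305, -0.05254346,  0.02073695]), 'gripper_force': 0.0, 'width': 85.58654948014042}
scene [[385.49896199   0.         257.4450687 ]
 [  0.         385.49896199 189.31795428]
 [  0.           0.           1.        ]] -0.10778654658149679 [[ 0.80986806 -0.58631475  0.01867441]
 [-0.32857798 -0.47977181 -0.81354504]
 [ 0.48595291  0.65272814 -0.58120198]] [-568.74243307  315.44033976  590.39745654]
top [[461.6080011    0.         250.35078021]
 [  0.         461.6080011  185.94740845]
 [  0.           0.           1.        ]] -0.16171193036592788 [[ 0.33330484 -0.94275896  0.01065003]
 [-0.73732647 -0.26768247 -0.62023848]
 [ 0.58758621  0.19887594 -0.784341  ]] [-256.52602877  544.18208184  538.90329966]
```

View pics/scene0.png

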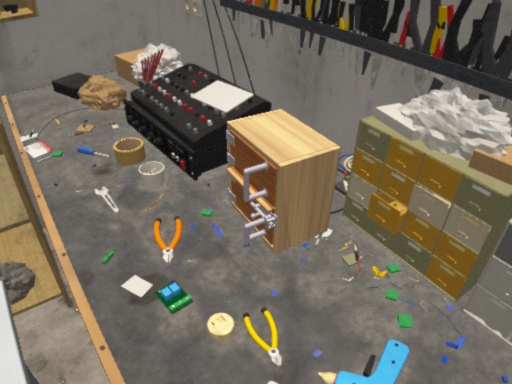

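View pics/top0.png

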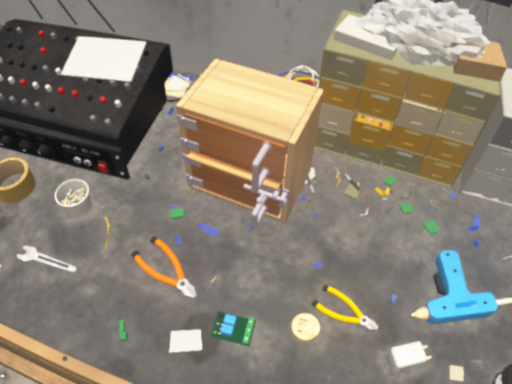

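The cupboard is at about (285,180) in the scene view and (250,140) in the top view, with its front facing the viewer. Both handles are near the right edge, at about (258,180) in the scene view. I'll view enlarged crops to get the corners.

```bash
python3 - <<'E'
import cv2,numpy as np
a=cv2.imread("pics/scene0.png")[95:255,215:350];b=cv2.imread("pics/top0.png")[50:230,170:335]
o=np.zeros((600,800,3),np.uint8)
a=cv2.resize(a,None,fx=3,fy=3,interpolation=2);b=cv2.resize(b,None,fx=2.4,fy=2.4,interpolation=2)
o[:a.shape[0],:a.shape[1]]=a;o[:b.shape[0],404:404+b.shape[1]]=b
cv2.imwrite("pics/c1.png",o)
E
```

```text
(no output)
```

View pics/c1.png

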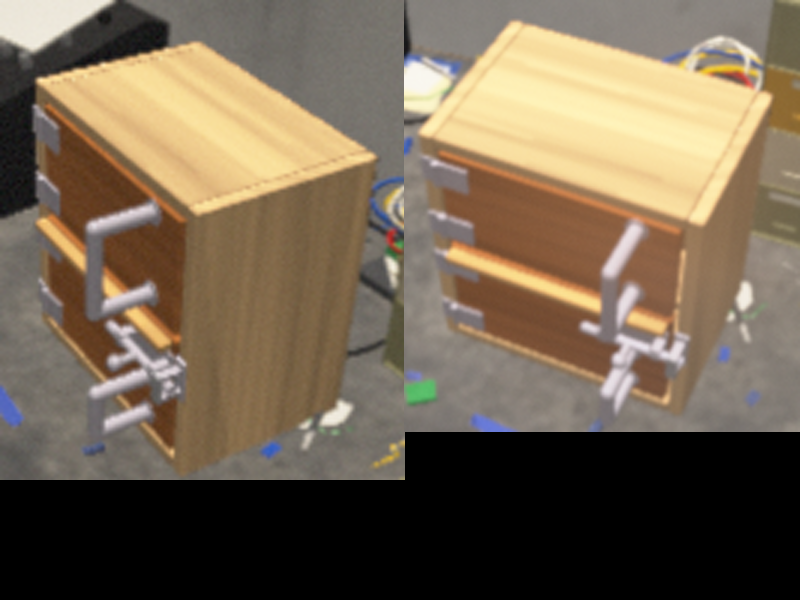

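```bash
cat > h.py <<'E'
import json,numpy as np,cv2
from cell import *
from scipy.spatial.transform import Rotation as Ro
def ray(g,p):
    x=(np.array(p,float)-g["mtx"][:2,2])/g["mtx"][0,0]; s=x.copy()
    for _ in range(20): s=x/(1+g["k1"]*(s@s))
    R=np.array(g["R"]); d=R.T@np.r_[s,1]; return -R.T@g["t"],d/np.linalg.norm(d)
def onz(g,p,z):
    o,d=ray(g,p); return o+d*(z-o[2])/d[2]
def tri(g1,p1,g2,p2):
    o,d=ray(g1,p1);q,e=ray(g2,p2)
    s=np.linalg.lstsq(np.c_[d,-e],q-o,rcond=None)[0]; a,b=o+s[0]*d,q+s[1]*e
    return (a+b)/2,np.linalg.norm(a-b)
E
python3 - <<'E'
from h import *
S=get_image("scene");T=get_image("top")
s=lambda u,v:(u/3+215-.33,v/3+95-.33)
t=lambda u,v:((u-404)/2.4+170-.3,v/2.4+50-.3)
c=np.array([[-75,110],[75,110],[75,-110],[-75,-110]])
A=np.array([onz(S,s(*p),230) for p in[(37,82),(200,42),(375,157),(192,214)]])[:,:2]
B=np.array([onz(T,t(*p),230) for p in[(420,135),(516,22),(770,95),(695,222)]])[:,:2]
for P in(A,B,(A+B)/2):
    m=P.mean(0); z=((P-m)@[1,1j])@np.conj(c@[1,1j]); yaw=np.angle(z)
    R=np.array([[np.cos(yaw),-np.sin(yaw)],[np.sin(yaw),np.cos(yaw)]])
    print(m.round(1),yaw.round(4),"res",(P-m-c@R.T).round(1).tolist())
for n,p,q in[("top elbow",(95,230),(608,268)),("bottom elbow",(96,310),(608,330))]:
    X,e=tri(S,s(*p),T,t(*q)); print(n,X.round(1),e.round(1),"cup",(R.T@(X[:2]-m)).round(1))
E
```

```text
[756.2  -2. ] -0.0878 res [[0.6, -4.6], [0.0, -1.5], [-0.6, 3.3], [-0.1, 2.8]]
[756.9  -2.3] -0.0863 res [[-0.4, -3.9], [-1.9, -4.7], [-0.5, 2.7], [2.8, 5.9]]
[756.5  -2.1] -0.0871 res [[0.1, -4.2], [-0.9, -3.1], [-0.5, 3.0], [1.4, 4.4]]
top elbow [634.5 -52.3 206.6] 3.4 cup [-117.2  -60.6]
bottom elbow [633.5 -54.1 142.9] 1.6 cup [-118.   -62.5]
```

The top handle's bar axis is at about (633,-54), so the leaf is nearly shut. Cupboard yaw is about -0.087. I'll grip the bar from above, closing across it, and let the tool yaw follow the door.

```bash
cat >> h.py <<'E'
C=np.array([756.5,-2.1]);YAW=-0.087
def bar(th,r=160,h=43):
    l=np.array([-77,97])+r*np.array([-np.sin(th),-np.cos(th)])+h*np.array([-np.cos(th),np.sin(th)])
    c,s=np.cos(YAW),np.sin(YAW); return C+np.array([[c,-s],[s,c]])@l
def rows(targets,p=None,rpy=None):
    st=read_state(); p=st["eef_pos"] if p is None else p; r=st["tool_rot"] if rpy is None else rpy
    R=Ro.from_euler("xyz",r)
    for P,yaw in targets:
        d=R.inv().apply(np.array(P)-p)/10; a=(R.inv()*Ro.from_euler("xyz",[np.pi,0,yaw])).as_rotvec()
        print("d",d.round(2),"a",a.round(3))
E
python3 - <<'E'
from h import *
print(bar(0),bar(1.5)); rows([((633,-54,265),3.054)],np.array([170.091,627.365,231.313]))
E
```

```text
[631.47976529 -54.43489192] [528.93731269 146.81051676]
d [-62.51 -53.65  -3.31] a [-0.001 -0.    -0.177]
```

Request:
send_rows(series=[{"dz": -4, "hand": 0}, {"dx": -31, "dy": -27, "dz": -4, "az": -0.09, "hand": 0}, {"dx": -31, "dy": -27, "dz": -4, "az": -0.09, "hand": 0}, {"dx": -31, "dy": -27, "dz": -4, "az": -0.09, "hand": 0}, {"dx": -31, "dy": -27, "dz": -4, "az": -0.09, "hand": 0}, {"dx": -31, "dy": -27, "dz": -4, "az": -0.09, "hand": 0}, {"dx": -31, "dy": -27, "dz": -4, "az": -0.09, "hand": 0}, {"dx": -31, "dy": -27, "dz": -4, "az": -0.09, "hand": 0}, {"dx": -31, "dy": -27, "dz": -4, "az": -0.09, "hand": 0}, {"dx": -31, "dy": -27, "dz": -4, "az": -0.09, "hand": 0}])

```text
invalid input at $.series[0]: expected keys ax, ay, az, dx, dy, dz, hand
```

```bash
python3 - <<'E'
from h import *
s=read_state();print(s["qpos"],s["eef_pos"],s["tool_rot"])
rows([((625,-54,275),3.054)])
E
```

```text
[-1.37178861  0.62898908  0.03847584  1.5179985  -0.02703058  0.99628181
 -0.01998924] [169.99268252 626.98818517 230.73926525] [-3.14043378e+00 -1.72405114e-05  2.87676003e+00]
d [-61.74 -53.82  -4.36] a [-0.001 -0.    -0.177]
```

Request:
send_rows(series=[{"ax": 0, "ay": 0, "az": 0, "dx": 0, "dy": 0, "dz": -4, "hand": 0}, {"ax": 0, "ay": 0, "az": -0.09, "dx": -31, "dy": -27, "dz": -4, "hand": 0}, {"ax": 0, "ay": 0, "az": -0.09, "dx": -31, "dy": -27, "dz": -4, "hand": 0}, {"ax": 0, "ay": 0, "az": -0.09, "dx": -31, "dy": -27, "dz": -4, "hand": 0}, {"ax": 0, "ay": 0, "az": -0.09, "dx": -31, "dy": -27, "dz": -4, "hand": 0}, {"ax": 0, "ay": 0, "az": -0.09, "dx": -31, "dy": -27, "dz": -4, "hand": 0}, {"ax": 0, "ay": 0, "az": -0.09, "dx": -31, "dy": -27, "dz": -4, "hand": 0}, {"ax": 0, "ay": 0, "az": -0.09, "dx": -31, "dy": -27, "dz": -4, "hand": 0}, {"ax": 0, "ay": 0, "az": -0.09, "dx": -31, "dy": -27, "dz": -4, "hand": 0}, {"ax": 0, "ay": 0, "az": -0.09, "dx": -31, "dy": -27, "dz": -4, "hand": 0}])

```text
clock: 1.2
eef_pos: [402.0, 279.5, 271.5]
tool_rot: [-3.139, 0.002, 2.957]
force: [0.0, 0.3, 0.6]
width: 85.5
gripper_force: 0.0
```

```bash
python3 - <<'E'
from h import *
s=read_state();print(s["qpos"],s["eef_pos"],s["tool_rot"])
rows([((625,-54,275),3.054)])
E
```

```text
[-0.72378767  0.35045038  0.0765719   1.9018678  -0.0294336   0.89085602
  0.75328613] [402.01155924 279.47066593 271.47823111] [-3.13901206e+00  2.22299997e-03  2.95741878e+00]
d [-28.03 -28.7   -0.22] a [-0.003  0.002 -0.097]
```

Request:
send_rows(series=[{"ax": 0, "ay": 0, "az": -0.097, "dx": -28, "dy": -28.7, "dz": -0.2, "hand": 0}, {"ax": 0, "ay": 0, "az": -0.097, "dx": -28, "dy": -28.7, "dz": -0.2, "hand": 0}, {"ax": 0, "ay": 0, "az": -0.097, "dx": -28, "dy": -28.7, "dz": -0.2, "hand": 0}, {"ax": 0, "ay": 0, "az": -0.097, "dx": -28, "dy": -28.7, "dz": -0.2, "hand": 0}, {"ax": 0, "ay": 0, "az": -0.097, "dx": -28, "dy": -28.7, "dz": -0.2, "hand": 0}, {"ax": 0, "ay": 0, "az": -0.097, "dx": -28, "dy": -28.7, "dz": -0.2, "hand": 0}, {"ax": 0, "ay": 0, "az": -0.097, "dx": -28, "dy": -28.7, "dz": -0.2, "hand": 0}, {"ax": 0, "ay": 0, "az": -0.097, "dx": -28, "dy": -28.7, "dz": -0.2, "hand": 0}, {"ax": 0, "ay": 0, "az": -0.097, "dx": -28, "dy": -28.7, "dz": -0.2, "hand": 0}, {"ax": 0, "ay": 0, "az": -0.097, "dx": -28, "dy": -28.7, "dz": -0.2, "hand": 0}])

```text
clock: 2.2
eef_pos: [624.4, -46.6, 272.5]
tool_rot: [3.141, -0.001, 3.061]
force: [1.1, 1.5, -0.5]
width: 85.6
gripper_force: 0.0
```

```bash
python3 - <<'E'
from h import *
s=read_state();print(s["qpos"],s["eef_pos"],s["tool_rot"])
g=get_image("wrist");cv2.imwrite("pics/w1.png",g["pixels"][:,:,::-1])
def proj(g,X):
    c=np.array(g["R"])@X+g["t"];x=c[:2]/c[2];return g["mtx"][:2,:2]@(x*(1+g["k1"]*(x@x)))+g["mtx"][:2,2]
b=bar(0)
for z in(206,140):print(z,proj(g,np.r_[b,z]))
rows([((633,-54,166),3.054)])
E
```

```text
[-0.04214576  0.55640133  0.11810687  1.53775569 -0.07191969  1.05291009
  1.58449684] [624.43397699 -46.55563944 272.49649055] [ 3.14141578e+00 -1.23180609e-03  3.06129073e+00]
206 [244.39709362 221.11281911]
140 [246.49336732 192.99849246]
d [-0.98 -0.88 10.67] a [ 0.001 -0.001  0.01 ]
```

View pics/w1.png

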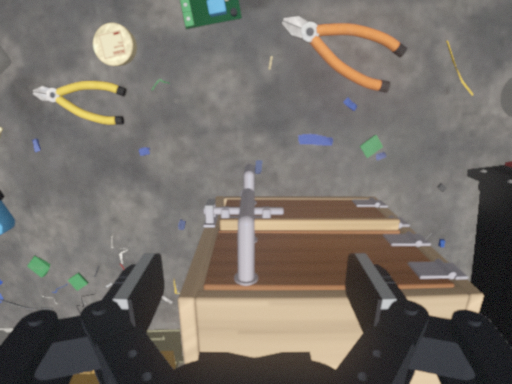

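The wrist view shows the top handle's elbow at about (246,215), within a few pixels of the prediction. The fingers straddle it, so I'll go down.

Request:
send_rows(series=[{"ax": 0, "ay": 0, "az": 0.01, "dx": -0.9, "dy": -0.9, "dz": 2, "hand": 0}, {"ax": 0, "ay": 0, "az": 0.01, "dx": -0.9, "dy": -0.9, "dz": 4, "hand": 0}, {"ax": 0, "ay": 0, "az": 0.01, "dx": -0.9, "dy": -0.9, "dz": 6, "hand": 0}, {"ax": 0, "ay": 0, "az": 0.01, "dx": -0.9, "dy": -0.9, "dz": 8, "hand": 0}, {"ax": 0, "ay": 0, "az": 0.01, "dx": -0.9, "dy": -0.9, "dz": 10.3, "hand": 0}, {"ax": 0, "ay": 0, "az": 0.01, "dx": -0.9, "dy": -0.9, "dz": 10.3, "hand": 0}])

```text
clock: 2.85
eef_pos: [629.8, -52.2, 167.5]
tool_rot: [3.14, -0.007, 3.057]
force: [-0.7, -0.2, 0.2]
width: 85.5
gripper_force: 0.0
```

```bash
python3 - <<'E'
from h import *
g=get_image("scene");cv2.imwrite("pics/s2.png",cv2.resize(g["pixels"][60:260,170:380,::-1],None,fx=3,fy=3)[:600])
E
```

```text
(no output)
```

View pics/s2.png

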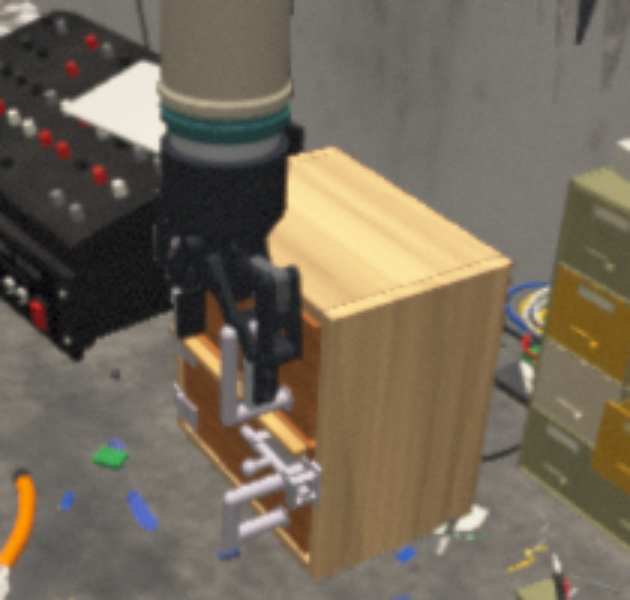

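The fingers straddle the bar, which sits at about (229,375) in the crop, and there is no contact force. I'll close.

Request:
send_rows(series=[{"ax": 0, "ay": 0, "az": 0, "dx": 0, "dy": 0, "dz": 0, "hand": 0.5}, {"ax": 0, "ay": 0, "az": 0, "dx": 0, "dy": 0, "dz": 0, "hand": 0.7}, {"ax": 0, "ay": 0, "az": 0, "dx": 0, "dy": 0, "dz": 0, "hand": 1}, {"ax": 0, "ay": 0, "az": 0, "dx": 0, "dy": 0, "dz": 0, "hand": 1}, {"ax": 0, "ay": 0, "az": 0, "dx": 0, "dy": 0, "dz": 0, "hand": 1}, {"ax": 0, "ay": 0, "az": 0, "dx": 0, "dy": 0, "dz": 0, "hand": 1}, {"ax": 0, "ay": 0, "az": 0, "dx": 0, "dy": 0, "dz": 0, "hand": 1}, {"ax": 0, "ay": 0, "az": 0, "dx": 0, "dy": 0, "dz": 0, "hand": 1}])

```text
clock: 3.7
eef_pos: [633.5, -54.0, 170.9]
tool_rot: [3.14, 0.001, 3.055]
force: [0.5, 4.4, 5.3]
width: 11.0
gripper_force: 58.6
```

```bash
python3 - <<'E'
from h import *
s=read_state();p=s["eef_pos"];print(p,s["tool_rot"],s["width"],s["gripper_force"],s["force"])
# relative motion along arc from current
b0=bar(0)
for k in range(1,11):
    th=.15*k if k<=10 else 1.5
    rows([(np.r_[p[:2]+bar(th)-b0,p[2]],s["tool_rot"][2]-th)])
E
```

```text
[633.47971648 -54.01745515 170.85733126] [3.13991521e+00 1.49365274e-03 3.05458291e+00] 11.009163569392557 58.61921936273575 [0.45231318 4.41658878 5.27636289]
d [ 2.34  0.82 -0.  ] a [0.002 0.001 0.15 ]
d [ 4.54  1.99 -0.  ] a [0.002 0.001 0.3  ]
d [ 6.53  3.46 -0.  ] a [0.002 0.001 0.45 ]
d [ 8.28  5.22 -0.  ] a [0.002 0.001 0.6  ]
d [ 9.75  7.22 -0.  ] a [0.002 0.001 0.75 ]
d [10.91  9.42 -0.  ] a [0.002 0.001 0.9  ]
d [11.72 11.77  0.  ] a [0.002 0.    1.05 ]
d [1.217e+01 1.421e+01 1.000e-02] a [0.002 0.    1.2  ]
d [1.225e+01 1.669e+01 1.000e-02] a [0.002 0.    1.35 ]
d [1.196e+01 1.916e+01 1.000e-02] a [ 0.002 -0.     1.5  ]
```

Request:
send_rows(series=[{"ax": 0, "ay": 0, "az": 0.075, "dx": 1.19, "dy": 0.37, "dz": 0, "hand": 1}, {"ax": 0, "ay": 0, "az": 0.15, "dx": 2.34, "dy": 0.82, "dz": 0, "hand": 1}, {"ax": 0, "ay": 0, "az": 0.225, "dx": 3.46, "dy": 1.37, "dz": 0, "hand": 1}, {"ax": 0, "ay": 0, "az": 0.3, "dx": 4.54, "dy": 1.99, "dz": 0, "hand": 1}, {"ax": 0, "ay": 0, "az": 0.375, "dx": 5.56, "dy": 2.7, "dz": 0, "hand": 1}, {"ax": 0, "ay": 0, "az": 0.45, "dx": 6.53, "dy": 3.46, "dz": 0, "hand": 1}, {"ax": 0, "ay": 0, "az": 0.525, "dx": 7.43, "dy": 4.3, "dz": 0, "hand": 1}, {"ax": 0, "ay": 0, "az": 0.6, "dx": 8.28, "dy": 5.22, "dz": 0, "hand": 1}, {"ax": 0, "ay": 0, "az": 0.675, "dx": 9.05, "dy": 6.19, "dz": 0, "hand": 1}, {"ax": 0, "ay": 0, "az": 0.75, "dx": 9.75, "dy": 7.22, "dz": 0, "hand": 1}])

```text
clock: 4.7
eef_pos: [543.7, 25.4, 170.9]
tool_rot: [3.139, 0.003, 2.302]
force: [5.6, 3.3, 0.9]
width: 10.8
gripper_force: 58.7
```

```bash
python3 - <<'E'
from h import *
s=read_state();p=s["eef_pos"];print(p,s["tool_rot"],s["width"],s["qpos"],s["force"],bar(.75))
p0=np.array([633.5,-54,170.86])
for k in range(1,11):
    th=.75+.08*k
    rows([(np.r_[p0[:2]+bar(th)-bar(0),p0[2]],3.055-th)],np.r_[p0[:2]+bar(.75)-bar(0),p0[2]],[np.pi,0,3.055-.75])
g=get_image("scene");cv2.imwrite("pics/s3.png",g["pixels"][:,:,::-1])
E
```

```text
[543.7117882   25.42298403 170.87490607] [3.13870327e+00 3.11590485e-03 2.30151866e+00] 10.843110623660188 [-0.31657435  0.57617586  0.32918299  1.88793432 -0.27065894  0.71644013
  0.898664  ] [5.57477409 3.27037089 0.91325262] [540.60076842  26.00609517]
d [1.26 0.4  0.  ] a [ 0.   -0.    0.08]
d [2.49 0.89 0.  ] a [ 0.   -0.    0.16]
d [3.68 1.48 0.  ] a [ 0.   -0.    0.24]
d [4.81 2.17 0.  ] a [ 0.   -0.    0.32]
d [5.89 2.94 0.  ] a [ 0.  -0.   0.4]
d [6.9 3.8 0. ] a [-0.   -0.    0.48]
d [7.84 4.73 0.  ] a [ 0.   -0.    0.56]
d [8.7  5.74 0.  ] a [ 0.   -0.    0.64]
d [9.48 6.81 0.  ] a [ 0.   -0.    0.72]
d [10.17  7.94  0.  ] a [ 0.  -0.   0.8]
```

View pics/s3.png

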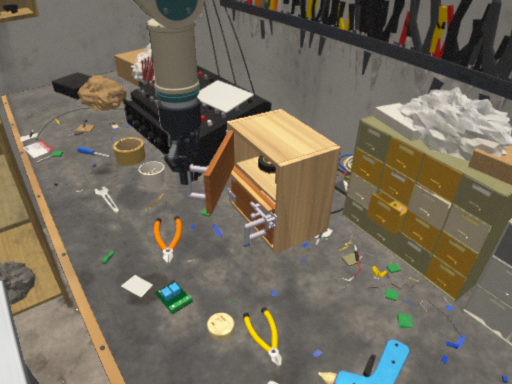

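The leaf is half open, with its edge at about (208,205), and the bottom leaf and bolt are undisturbed. I'll continue.

Request:
send_rows(series=[{"ax": 0, "ay": 0, "az": 0.08, "dx": 1.26, "dy": 0.4, "dz": 0, "hand": 1}, {"ax": 0, "ay": 0, "az": 0.16, "dx": 2.49, "dy": 0.89, "dz": 0, "hand": 1}, {"ax": 0, "ay": 0, "az": 0.24, "dx": 3.68, "dy": 1.48, "dz": 0, "hand": 1}, {"ax": 0, "ay": 0, "az": 0.32, "dx": 4.81, "dy": 2.17, "dz": 0, "hand": 1}, {"ax": 0, "ay": 0, "az": 0.4, "dx": 5.89, "dy": 2.94, "dz": 0, "hand": 1}, {"ax": 0, "ay": 0, "az": 0.48, "dx": 6.9, "dy": 3.8, "dz": 0, "hand": 1}, {"ax": 0, "ay": 0, "az": 0.56, "dx": 7.84, "dy": 4.73, "dz": 0, "hand": 1}, {"ax": 0, "ay": 0, "az": 0.64, "dx": 8.7, "dy": 5.74, "dz": 0, "hand": 1}, {"ax": 0, "ay": 0, "az": 0.72, "dx": 9.48, "dy": 6.81, "dz": 0, "hand": 1}, {"ax": 0, "ay": 0, "az": 0.8, "dx": 10.17, "dy": 7.94, "dz": 0, "hand": 1}])

```text
clock: 5.75
eef_pos: [533.5, 153.2, 170.9]
tool_rot: [3.141, 0.001, 1.501]
force: [1.4, 0.2, 3.8]
width: 11.0
gripper_force: 60.0
```

Request:
send_rows(series=[{"ax": 0, "ay": 0, "az": 0, "dx": 0, "dy": 0, "dz": 0, "hand": 1}, {"ax": 0, "ay": 0, "az": 0, "dx": 0, "dy": 0, "dz": 0, "hand": 1}, {"ax": 0, "ay": 0, "az": 0, "dx": 0, "dy": 0, "dz": 0, "hand": 1}])

```text
clock: 6.05
eef_pos: [533.5, 153.5, 170.8]
tool_rot: [3.14, 0.0, 1.504]
force: [0.5, 1.7, 5.0]
width: 10.8
gripper_force: 60.0
```

Request:
send_rows(series=[{"ax": 0, "ay": 0, "az": 0, "dx": 0, "dy": 0, "dz": 0, "hand": 0.7}, {"ax": 0, "ay": 0, "az": 0, "dx": 0, "dy": 0, "dz": 0, "hand": 0.3}, {"ax": 0, "ay": 0, "az": 0, "dx": 0, "dy": 0, "dz": 0, "hand": 0.2}, {"ax": 0, "ay": 0, "az": 0, "dx": 0, "dy": 0, "dz": 0, "hand": 0.2}, {"ax": 0, "ay": 0, "az": 0, "dx": 0, "dy": 0, "dz": 0, "hand": 0.2}, {"ax": 0, "ay": 0, "az": 0, "dx": 0, "dy": 0, "dz": -3, "hand": 0.2}, {"ax": 0, "ay": 0, "az": 0, "dx": 0, "dy": 0, "dz": -6, "hand": 0.2}, {"ax": 0, "ay": 0, "az": 0, "dx": 0, "dy": 0, "dz": -9, "hand": 0.2}, {"ax": 0, "ay": 0, "az": 0, "dx": 0, "dy": 0, "dz": -12, "hand": 0.2}, {"ax": 0, "ay": 0, "az": 0, "dx": 0, "dy": 0, "dz": -12, "hand": 0.2}])

```text
clock: 7.05
eef_pos: [535.4, 153.7, 294.2]
tool_rot: [3.134, -0.003, 1.504]
force: [1.4, -0.7, -0.6]
width: 68.3
gripper_force: 0.0
```

Request:
send_rows(series=[{"ax": 0, "ay": 0, "az": 0, "dx": 0, "dy": 0, "dz": 0, "hand": 0.2}, {"ax": 0, "ay": 0, "az": 0, "dx": 0, "dy": 0, "dz": 0, "hand": 0.2}, {"ax": 0, "ay": 0, "az": 0, "dx": 0, "dy": 0, "dz": 0, "hand": 0.2}])

```text
clock: 7.35
eef_pos: [532.1, 153.8, 289.1]
tool_rot: [-3.139, 0.001, 1.504]
force: [-0.2, -0.2, -0.2]
width: 68.8
gripper_force: 0.0
```

```bash
python3 - <<'E'
from h import *
print(read_state()["qd"].round(3))
a=get_image("scene")["pixels"];b=get_image("top")["pixels"]
o=np.hstack([a[60:260,150:350],b[50:250,130:330]])[:,:,::-1]
cv2.imwrite("pics/f.png",cv2.resize(o,None,fx=2,fy=2))
E
```

```text
[ 0.002  0.001  0.003 -0.006  0.001  0.001 -0.001]
```

View pics/f.png

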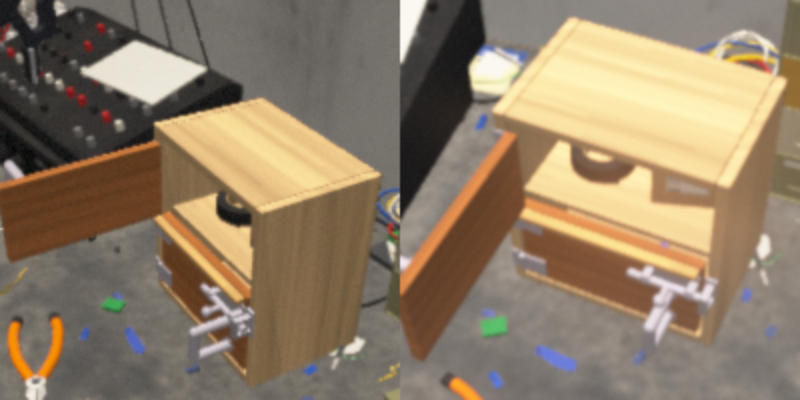

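The final view shows the top leaf square to the front, with its free edge at about (5,220) in the left half. The bottom leaf is shut, its bolt at about (230,310) is home, and the gripper is clear.

```bash
python3 -c "
from cell import *
print(finish_job())"
```

```text
the job is handed in; nothing more can be done
None
```

The job is handed in: the top leaf stands open at about 1.55 rad (from the tool's path; the last picture agrees) and released, with the bottom leaf shut and its bolt home in that picture; the hand-in returned no verdict.

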